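Set the casting rings on their crucible formers

TASK

Get the wax patterns ready for investing: lower each of the four steel casting rings over the wax pattern on the dark grey rubber crucible former it fits, so that it stands upright and fully down on the former's floor, inside the lip. Lower the rings instead of dropping them, do not tip over the formers, and leave the tin and the dropper bottle where they stand.

Things in the scene. Friction and masses are not known exactly. Their poses are not given: they have to be found in the camera images.
- ring_a: The smallest of four plain steel casting rings: an upright tube, open at both ends, 32 mm outside diameter, wall 2 mm, 46 mm tall, 78 g. Stands loose on the bench. Origin: centre of the lower rim; z up along the tube. Round, so its yaw does not matter; either end may be down. Over the back of the bench (x > 0.65 m) hangs a strip light 0.48 m up: keep the arm low and drawn in.
- ring_b: The second smallest of four plain steel casting rings: an upright tube, open at both ends, 42 mm outside diameter, wall 2 mm, 50 mm tall, 93 g. Stands loose on the bench. Origin: centre of the lower rim; z up along the tube. Round, so its yaw does not matter; either end may be down.
- ring_c: The second largest of four plain steel casting rings: an upright tube, open at both ends, 52 mm outside diameter, wall 2 mm, 54 mm tall, 108 g. Stands loose on the bench. Origin: centre of the lower rim; z up along the tube. Round, so its yaw does not matter; either end may be down.
- ring_d: The largest of four plain steel casting rings: an upright tube, open at both ends, 62 mm outside diameter, wall 2 mm, 58 mm tall, 123 g. Stands loose on the bench. Origin: centre of the lower rim; z up along the tube. Round, so its yaw does not matter; either end may be down.
- former_a: The smallest of four loose dark grey rubber crucible formers, carrying one wax crown. Takes the 32 mm ring. Origin: centre of underside, z up. Foot 50 mm diameter; floor for the ring at 8 mm height; lip to 12 mm height, 40 mm inside, 46 mm outside diameter; guiding cone 23.6 mm diameter at the floor, 8 mm at 26 mm, top at 28 mm; wax to 44 mm height, within 5 mm of the axis.
- former_b: The second smallest of four loose dark grey rubber crucible formers, carrying two joined wax crowns. Takes the 42 mm ring. Origin: centre of underside, z up. Foot 60 mm diameter; floor for the ring at 8 mm height; lip to 12 mm height, 50 mm inside, 56 mm outside diameter; guiding cone 33.6 mm diameter at the floor, 16 mm at 26 mm, top at 28 mm; wax to 44 mm height, within 9 mm of the axis.
- former_c: The second largest of four loose dark grey rubber crucible formers, carrying a row of three wax crowns. Takes the 52 mm ring. Origin: centre of underside, z up. Foot 70 mm diameter; floor for the ring at 8 mm height; lip to 12 mm height, 60 mm inside, 66 mm outside diameter; guiding cone 43.6 mm diameter at the floor, 24 mm at 26 mm, top at 28 mm; wax to 44 mm height, within 13 mm of the axis.
- former_d: The largest of four loose dark grey rubber crucible formers, carrying an arch of five wax crowns. Takes the 62 mm ring. Origin: centre of underside, z up. Foot 80 mm diameter; floor for the ring at 8 mm height; lip to 12 mm height, 70 mm inside, 76 mm outside diameter; guiding cone 53.6 mm diameter at the floor, 32 mm at 26 mm, top at 28 mm; wax to 44 mm height, within 17 mm of the axis.
- tin: Bystander: flat round white tin with a red label, 70 mm in diameter, 22 mm high, standing loose in the row of rings. Origin: centre of its underside.
- dropper: Bystander: small white dropper bottle, 27 mm in diameter, 28 mm high, standing loose in the row of formers. Origin: centre of its underside.

How it is judged (in metres and radians):
At the end, for the whole second after the job is handed in: Each ring rests on the former of its size, either end down: upright within 0.06 rad, centred within 6 mm, lower rim 4 to 11 mm above the former's underside; all formers stand on the bench, upright within 0.06 rad, less than 4 mm above it; all below 10 mm/s (((angle between ring_a's own z axis and vertical below 0.06 rad and z of ring_a in the frame of former_a between 0.004 and 0.011 m) or (angle between ring_a's own z axis and vertical above 3.08 rad and z of ring_a in the frame of former_a between 0.05 and 0.057 m)) and horizontal distance between ring_a and former_a below 0.006 m and angle between each of former_a, former_b, former_c, former_d's own z axis and vertical below 0.06 rad and height (world z) of each of former_a, former_b, former_c, former_d below 0.004 m and linear speed of each of ring_a, former_a, ring_b, former_b, ring_c, former_c, ring_d, former_d below 0.01 m/s and ((angle between ring_b's own z axis and vertical below 0.06 rad and z of ring_b in the frame of former_b between 0.004 and 0.011 m) or (angle between ring_b's own z axis and vertical above 3.08 rad and z of ring_b in the frame of former_b between 0.054 and 0.061 m)) and horizontal distance between ring_b and former_b below 0.006 m and ((angle between ring_c's own z axis and vertical below 0.06 rad and z of ring_c in the frame of former_c between 0.004 and 0.011 m) or (angle between ring_c's own z axis and vertical above 3.08 rad and z of ring_c in the frame of former_c between 0.058 and 0.065 m)) and horizontal distance between ring_c and former_c below 0.006 m and ((angle between ring_d's own z axis and vertical below 0.06 rad and z of ring_d in the frame of former_d between 0.004 and 0.011 m) or (angle between ring_d's own z axis and vertical above 3.08 rad and z of ring_d in the frame of former_d between 0.062 and 0.069 m)) and horizontal distance between ring_d and former_d below 0.006 m); the robot touches nothing.
It fails at once if a ring is dropped (faster than 0.7 m/s) over the wax pattern of its former instead of being lowered ((horizontal distance between ring_a and former_a below 0.03 m and z of ring_a in the frame of former_a below 0.045 m and linear speed of ring_a above 0.7 m/s) or (horizontal distance between ring_b and former_b below 0.03 m and z of ring_b in the frame of former_b below 0.045 m and linear speed of ring_b above 0.7 m/s) or (horizontal distance between ring_c and former_c below 0.03 m and z of ring_c in the frame of former_c below 0.045 m and linear speed of ring_c above 0.7 m/s) or (horizontal distance between ring_d and former_d below 0.03 m and z of ring_d in the frame of former_d below 0.045 m and linear speed of ring_d above 0.7 m/s)).
It fails at once if a former is tipped over (more than 0.5 rad) (angle between any of former_a, former_b, former_c, former_d's own z axis and vertical above 0.5 rad).
It fails at once if the tin or the dropper bottle is pushed more than 25 mm from its place (distance of any of tin, dropper from where it was at the start of the episode above 0.025 m).
It also fails if it takes over 90 s, if anything falls off the work surface, if the arm or the gripper's body presses on something with over 40 N, if the wrist force passes 120 N, or if a joint passes its speed limit or range.

ROBOT

A 6-joint arm with a two-finger parallel gripper is mounted at the origin on a cart in front of the work surface, level with it; the furniture and walls round the work are solid. World frame = base frame: x ahead of the robot, y to its left, z up, the work surface at z = 0. Lengths are in mm, angles in degrees, forces in N, time in s.
With the tool pointing down it reaches from about 300 to 850 mm from the base axis. Payload 4.2 kg.
Tool frame: the origin (TCP) lies midway between the tips of the shut fingers; the grasp point (between the pads) lies 19 mm behind it (pinch_z is the distance from the TCP to the grasp point, in mm); z points along the fingers, y is the line along which they close (so a half turn about z gives the same grasp; the last joint's range is limited). The gripper opens to 91 mm and grips with 3 to 60 N. Pads are 32 mm wide; open, the fingers measure 118 mm over their backs; the gripper's body (76 mm by 178 mm) begins 60 mm behind the grasp point.
Start: joints at [-72.078, 18.312, 89.639, -0, 72.044, -1.146], TCP at [187.851, -543.466, 213.976] pointing down, gripper open.
Joint ranges: [-177.97, 177.97], [-48.28, 115.42], [12.27, 149.76], [-77.06, 257.06], [2.81, 150.46], [-146.56, 146.56]. Speed limits (degrees/s): [147.25, 147.25, 180, 180, 180, 180].

INTERFACE

Orientations are given as [roll, pitch, yaw] about the fixed x, y, z axes, in that order (R = Rz(yaw) Ry(pitch) Rx(roll)).
In Python, from workcell import * gives the robot as it stands.
- The arm moves only by the tool step_arm, never from a script. Its argument "steps" is a list of rows, each a list of 7 numbers: the turn, a rotation vector about the tool's x, y, z in degrees, then the shift along the tool's x, y, z in mm, then the opening, from 0 (shut) to 1 (fully open). In form: [[rx, ry, rz, x, y, z, hand], ...]. A call has exactly 8 rows; each row shifts and turns the commanded pose from where the row before left it, along the tool's axes as they then stand; what a row does not reach is not made up. A row lasts 1/8 s, in which the tool goes at most 62.5 mm and 10.7 degrees, less where a joint would pass 70% of its speed; a pose out of reach is approached as far as the arm can. A call is refused whole if a number of a shift passes 62.5 or a number of a turn 10.7, either way. A call with a gripper value outside its range is refused whole. The fingers move at their own pace and stop on an object; "force" is the grip in N (left out, the last holds). Time passes only in rows, so rows that do not move let the fingers close, or fill a call up. It gives the time, the measured TCP pose, the force, the opening and the grip force at its end, in the units of the state.
- state(): the state, without advancing time (a new reading comes with each control period).
- grab_frame(name): name is "side" or "top" or "wrist"; returns a dict with "image" (480x640x3 uint8, blue, green, red), "fovy" (degrees; the focal length in pixels is half the picture's height over the tangent of half this angle, whatever the lens; pixels are square), "cx", "cy" (the principal point, pixels), "dist" ([k1, k2, p1, p2, k3] as OpenCV has them; the pictures are not rectified), "origin" and "rotation" of the camera in the world; the wrist camera has in their place "tool_from_camera" (4x4, takes a point from camera to tool coordinates, whose origin is the TCP and whose axes are the flange's). Camera axes: x right, y down, z forward; pixel columns grow to the right and rows downward; lengths in mm; the calibration is good to about 2 mm. A picture is of the moment at which its call begins: read the wrist's pose just before it. There is no depth.
- job_done(): hands the job in; it is judged then, once.
The state is a dict: "time_s": time; "qpos": joint angles; "qvel": joint speeds; "effort": joint torques, N m; "ee_pos": TCP position; "ee_rot": TCP orientation; "force": force on the tool from outside, world axes, zero at the start; "torque": the same for the moment, N m; "gripper_width": finger opening in mm; "gripper_force": force on a finger pad.
Only numpy, scipy, OpenCV 4.12 (cv2) and the standard library are available. Lean on these libraries where they do the work, as an engineer would, in place of code of your own. Each camera call takes 0.05 s, during which the arm holds its last target. There are 200 camera calls.

## Working session

There is one attempt and no reset: what is moved stays moved. The work goes in short steps, Python scripts to look and compute and a tool call to move; the robot and the scene stay as the last step left them, time stands still between calls to the robot, and variables do not carry over. Pictures are saved under pics/ and viewed, at most 17 in all, crops included, and the job is handed in when it is done.

Besides the shell and the picture viewer there is one more tool, called after "Call:" as a command line: name --pt "numbers of a row" for each row, then --argument value for the rest. step_arm: Moves the arm, as the interface text tells. Its arguments: {"type":"object","properties":{"steps":{"type":"array","items":{"type":"array","items":{"type":"number"}}},"force":{"type":"number"}},"required":["steps"]}

```bash
mkdir -p pics
python3 - <<'E'
from workcell import *
import cv2
for n in ("top","side"):
    f=grab_frame(n); cv2.imwrite(f"pics/{n}0.png",f["image"]); print(n,{k:v for k,v in f.items() if k!="image"})
s=state();print(s)
E
```

```text
top {'fovy': 48.55689611178806, 'cx': 311.92916825485094, 'cy': 245.71340185406925, 'dist': array([-0.07373123,  0.        ,  0.        ,  0.        ,  0.        ]), 'origin': array([ 325.90229295, -127.07512507,  871.72773124]), 'rotation': array([-169.17715802,   -0.22283855,  -89.51015785])}
side {'fovy': 47.695713515691, 'cx': 323.41313283209615, 'cy': 234.12490158035908, 'dist': array([-0.08070968,  0.        ,  0.        ,  0.        ,  0.        ]), 'origin': array([400.76633149, 725.31089305, 381.33738756]), 'rotation': array([-110.77305115,   -0.48484241, -174.75515803])}
{'time_s': 0.1, 'qpos': array([-7.20782492e+01,  1.83467550e+01,  8.96993764e+01, -1.40418991e-03,
        7.20427569e+01, -1.14687589e+00]), 'qvel': array([-0.0747999 , -0.06138677, -0.19112245,  0.05637161, -0.08468955,
       -0.06559499]), 'effort': array([ 9.93839640e-04, -4.13328552e+01, -2.32510632e+01,  7.31624337e-02,
        4.21946123e-02, -3.57622480e-05]), 'ee_pos': array([ 187.69955347, -543.02914276,  213.2168754 ]), 'ee_rot': array([-1.79911103e+02, -4.44288856e-04,  1.90690603e+01]), 'force': array([ 0.42165612, -1.14544234,  0.43845229]), 'torque': array([-0.02989735, -0.03428049,  0.02560458]), 'gripper_force': 0.0, 'gripper_width': 91.1710363449278}
```

View pics/top0.png

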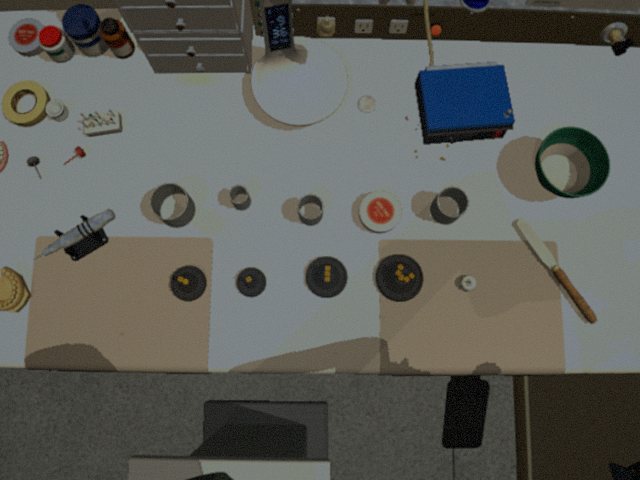

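View pics/side0.png

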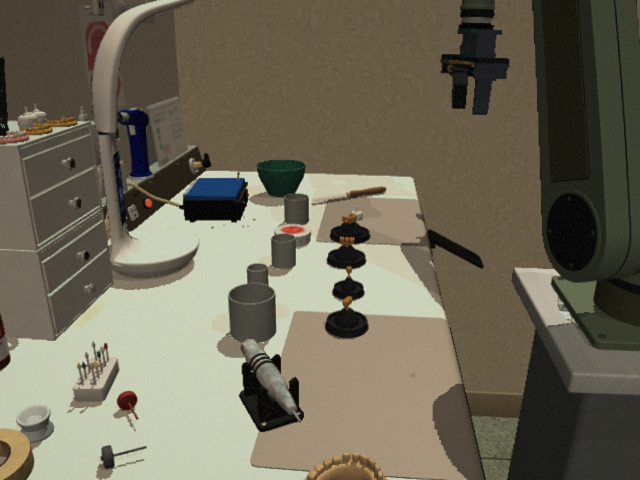

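The top view shows the rings at about (172,205) d, (240,197) a, (310,209) b and (449,205) c, with the tin at (380,211). The formers are at (188,283) b, (251,282) a, (327,277) c and (399,278) d, with the dropper at (467,283). The side view confirms everything is upright.

```bash
cat > h.py <<'E'
import numpy as np, cv2
from scipy.spatial.transform import Rotation as R
def K(f):
    F=240/np.tan(np.radians(f["fovy"]/2)); return np.array([[F,0,f["cx"]],[0,F,f["cy"]],[0,0,1.]])
def pose(f,s=None):
    if "origin" in f: return np.array(f["origin"]),R.from_euler("xyz",f["rotation"],degrees=True).as_matrix()
    T=np.eye(4);T[:3,:3]=R.from_euler("xyz",s["ee_rot"],degrees=True).as_matrix();T[:3,3]=s["ee_pos"]
    T=T@np.array(f["tool_from_camera"]); return T[:3,3],T[:3,:3]
def cast(f,px,z,s=None):
    """pixels -> points on plane z"""
    o,M=pose(f,s); u=cv2.undistortPoints(np.float64(px).reshape(-1,1,2),K(f),np.float64(f["dist"])).reshape(-1,2)
    d=np.c_[u,np.ones(len(u))]@M.T
    return o+d*((z-o[2])/d[:,2])[:,None]
def circ(P):
    """least squares circle with one outlier trim"""
    for _ in range(3):
        a=np.linalg.lstsq(np.c_[2*P[:,:2],np.ones(len(P))],(P[:,:2]**2).sum(1),rcond=None)[0]
        r=np.sqrt(a[2]+a[0]**2+a[1]**2); e=np.abs(np.hypot(*(P[:,:2]-a[:2]).T)-r); P=P[e<=max(np.percentile(e,85),.5)]
    return a[0],a[1],r
E
python3 - <<'E'
from workcell import *
from h import *
f=grab_frame("top"); im=f["image"]
g=im.max(2)
m=(g<75).astype(np.uint8)
for n,c,r in (("b",(188,283),30),("a",(251,282),25),("c",(327,277),35),("d",(399,278),40)):
    mm=np.zeros_like(m); mm[c[1]-32:c[1]+32,c[0]-32:c[0]+32]=m[c[1]-32:c[1]+32,c[0]-32:c[0]+32]
    k,_=cv2.findContours(mm,cv2.RETR_EXTERNAL,cv2.CHAIN_APPROX_NONE); k=max(k,key=cv2.contourArea)
    print("former",n,r,np.round(circ(cast(f,k.reshape(-1,2),5)),1))
for n,c,h in (("d",(172,205),58),("a",(240,197),46),("b",(310,209),50),("c",(449,205),54),("tin",(380,211),22),("dropper",(467,283),28)):
    print(n,np.round(cast(f,[c],h),0))
cv2.imwrite("pics/crop.png",cv2.convertScaleAbs(cv2.resize(im[170:310,140:480],None,fx=2.35,fy=2.35,interpolation=cv2.INTER_CUBIC),alpha=1.3))
E
```

```text
former b 30 [427.9  74.5  29. ]
former a 25 [430.4 -29.4  23.3]
former c 35 [ 440.3 -152.5   33.2]
former d 40 [ 440.  -272.1   39. ]
d [[545.  94.  58.]]
a [[563. -12.  46.]]
b [[ 543. -125.   50.]]
c [[ 551. -347.   54.]]
tin [[ 548. -241.   22.]]
dropper [[ 429. -378.   28.]]
```

View pics/crop.png

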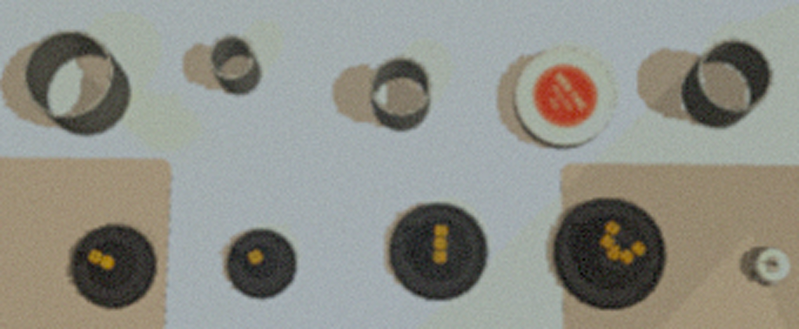

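The crop confirms four dark ring tubes with their upper rims shifted away from the image centre, and former outlines that fit well as circles. Next I'll check the wrist camera geometry and plan the first move, towards ring c.

Run:
```python
from workcell import *
from h import *
f=grab_frame("wrist"); print(np.round(f["tool_from_camera"],3).tolist(),f["fovy"],f["cx"],f["cy"],f["dist"])
psi=19.07
for k in range(8):
    w=np.array([363.,196.])/8
    a=np.radians(psi); print(round(psi,1),np.round([w@[np.cos(a),np.sin(a)],w@[np.sin(a),-np.cos(a)]],1))
    if k<7: psi+=10.13
```

```text
[[0.001, -0.958, -0.285, 80.002], [1.0, 0.001, -0.0, -1.138], [0.001, -0.285, 0.958, -169.706], [0.0, 0.0, 0.0, 1.0]] 67.90541114489905 320.47820562924124 240.05361101820418 [0.00101557 0.         0.         0.         0.        ]
19.1 [50.9 -8.3]
29.2 [51.6  0.8]
39.3 [50.6  9.8]
49.5 [48.1 18.6]
59.6 [44.1 26.7]
69.7 [38.7 34.1]
79.9 [32.1 40.3]
90.0 [24.5 45.4]
```

Call:
step_arm --pt "0 0 -10.1 50.9 -8.3 8 1" --pt "0 0 -10.1 51.6 0.8 8 1" --pt "0 0 -10.1 50.6 9.8 8 1" --pt "0 0 -10.1 48.1 18.6 8 1" --pt "0 0 -10.1 44.1 26.7 8 1" --pt "0 0 -10.1 38.7 34.1 8 1" --pt "0 0 -10.2 32.1 40.3 8 1" --pt "0 0 0 24.5 45.4 8 1" --force 12

```text
time_s: 1.2
ee_pos: [552.6, -347.2, 149.5]
ee_rot: [-180.0, 0.0, 89.9]
force: [0.1, -0.6, -0.4]
gripper_width: 91.3
gripper_force: 0.0
```

Run:
```python
from workcell import *
from h import *
s=state(); f=grab_frame("wrist"); cv2.imwrite("pics/w1.png",f["image"]); print(s["ee_pos"])
```

```text
[ 552.57374016 -347.20176364  149.50065952]
```

View pics/w1.png

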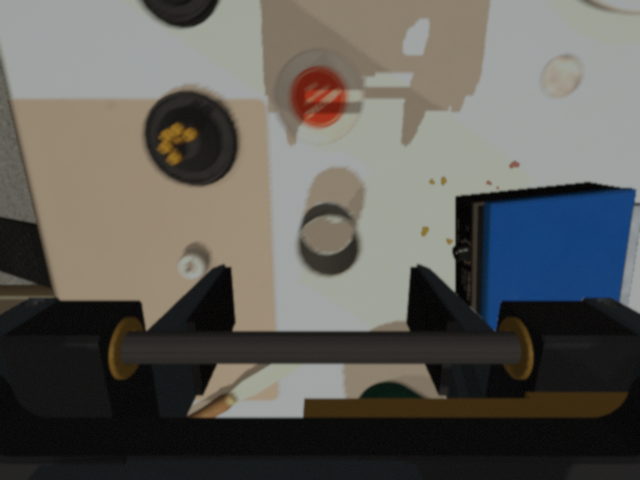

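Run:
```python
from h import *
im=cv2.imread("pics/w1.png"); c=im[190:290,270:390]
cv2.imwrite("pics/w1c.png",cv2.resize(c,None,fx=5,fy=5,interpolation=cv2.INTER_CUBIC))
g=im.max(2)
for r in (225,240,250,260): print(r,g[r,285:370:2])
print(g[190:285:2,328])
```

```text
225 [164 163 163 163 164 163 160 140 102  72 108 124 125 125 126 126 126 127
 127 127 127 126 127 127 127 127 127 128 127 127 126 124 117 108 108 117
 138 155 163 163 163 163 164]
240 [163 164 163 163 162 152 130 100  78  97 112 124 128 126 126 126 126 126
 127 127 127 127 127 126 127 126 127 128 127 127 127 131 126  93  51  56
  86 117 141 157 163 164 163]
250 [164 164 163 163 161 151 128 101  69  52  52  55  69  85  99 115 123 125
 127 128 129 128 128 128 129 128 127 122 100  66  46  44  43  44  42  43
  77 110 140 156 163 164 163]
260 [163 164 163 163 163 162 156 143 125  99  71  54  54  53  55  55  55  54
  55  54  52  53  52  50  49  48  48  48  47  47  46  45  44  44  57  99
 135 154 162 164 164 163 163]
[140 139 138 139 141 138 114  76  55  52  53  54  86 122 141 134 127 127
 127 127 127 127 127 127 126 126 127 126 127 126 127 131 110  63  52  52
  52  52  52  52  51  55  86 125 152 162 163 163]
```

View pics/w1c.png

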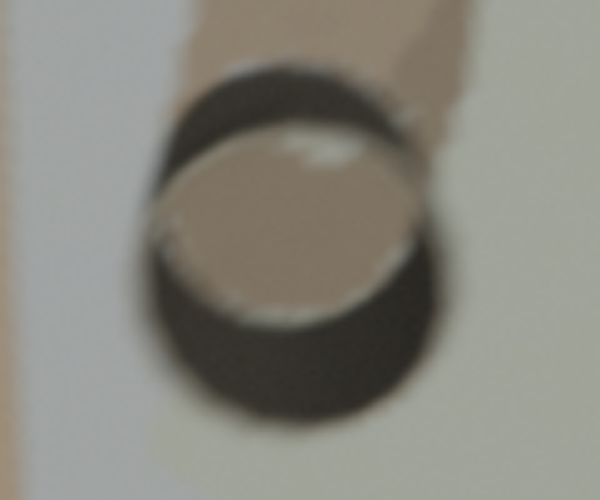

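Run:
```python
from workcell import *
from h import *
s=state(); f=grab_frame("wrist")
for h in (50,54):
    for p,z in (((328,202.5),0),((328,213.5),h),((328,275),h),((328,255),0),((298,243),h),((359,243),h)):
        print(h,p,z,np.round(cast(f,[p],z,s)[0],1))
# former d wrist check & dropper
m=(f["image"].max(2)<75).astype(np.uint8); m[:,:140]=0;m[:80]=0;m[195:]=0;m[:,245:]=0
k,_=cv2.findContours(m,0,1);k=max(k,key=cv2.contourArea);print(circ(cast(f,k.reshape(-1,2),5,s)))
```

```text
50 (328, 202.5) 0 [ 564.1 -320.3    0. ]
50 (328, 213.5) 50 [ 562.8 -319.7   50. ]
50 (328, 275) 50 [ 563.2 -370.3   50. ]
50 (328, 255) 0 [ 564.4 -370.2    0. ]
50 (298, 243) 50 [ 539.5 -343.3   50. ]
50 (359, 243) 50 [ 587.4 -343.3   50. ]
54 (328, 202.5) 0 [ 564.1 -320.3    0. ]
54 (328, 213.5) 54 [ 562.7 -318.8   54. ]
54 (328, 275) 54 [ 563.1 -368.7   54. ]
54 (328, 255) 0 [ 564.4 -370.2    0. ]
54 (298, 243) 54 [ 539.7 -342.1   54. ]
54 (359, 243) 54 [ 586.9 -342.1   54. ]
(np.float64(440.2471900465143), np.float64(-271.1214811498086), np.float64(38.49982014808307))
```

Ring c confirmed: the measured diameter is about 50 mm, centred at (563, -344.5). The fit of former d from the wrist agrees with the top camera. I'll grasp c now.

Call:
step_arm --pt "0 0 0 1.3 5.5 30 1" --pt "0 0 0 1.4 5.2 35 1" --pt "0 0 0 0 0 35 1" --pt "0 0 0 0 0 24.5 1" --pt "0 0 0 0 0 0 0" --pt "0 0 0 0 0 0 0" --pt "0 0 0 0 0 0 0" --pt "0 0 0 0 0 0 0" --force 12

```text
time_s: 2.3
ee_pos: [561.8, -345.9, 26.6]
ee_rot: [180.0, 0.1, 89.9]
force: [-1.8, 0.6, 0.8]
gripper_width: 54.1
gripper_force: 0.9
```

Call:
step_arm --pt "0 0 0 0 0 0 0" --pt "0 0 0 0 0 0 0" --pt "0 0 0 0 0 -30 0" --pt "0 0 0 0 0 -50 0" --pt "0 0 0 32 -30 0 0" --pt "0 0 0 32 -30 0 0" --pt "0 0 0 32 -30 0 0" --pt "0 0 0 32 -31 0 0"

```text
time_s: 3.3
ee_pos: [440.5, -216.1, 105.3]
ee_rot: [179.9, -0.0, 89.9]
force: [0.4, -1.1, -2.0]
gripper_width: 51.9
gripper_force: 12.0
```

Run:
```python
from workcell import *
from h import *
s=state(); f=grab_frame("wrist"); cv2.imwrite("pics/w2.png",f["image"]); print(s["ee_pos"],s["gripper_width"],s["gripper_force"])
```

```text
[ 440.54147156 -216.07794068  105.29221735] 51.92675724366744 11.999390283599496
```

View pics/w2.png

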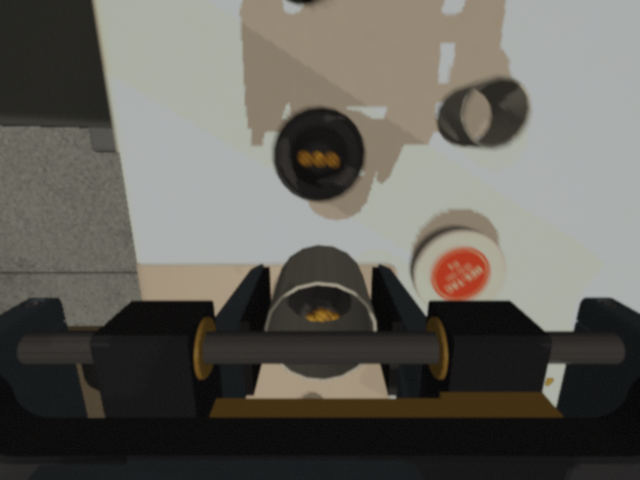

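Ring c is held (width 51.9 mm) with its near upper rim at (320,285) and far rim at about (320,376). Former c is at (320,153).

Run:
```python
from workcell import *
from h import *
s=state(); f=grab_frame("wrist")
zt=s["ee_pos"][2]-26.5+54
for p in ((320,285),(320,376)): print(np.round(cast(f,[p],zt,s)[0],1))
print(np.round(cast(f,[(320,246)],zt-54,s)[0],1))
m=(f["image"].max(2)<70).astype(np.uint8); m[:,:260]=0;m[:95]=0;m[212:]=0;m[:,380:]=0
k,_=cv2.findContours(m,0,1);k=max(k,key=cv2.contourArea);print(circ(cast(f,k.reshape(-1,2),5,s)))
```

```text
[ 433.1 -192.4  131.9]
[ 433.  -238.5  131.9]
[ 432.6 -191.4   77.9]
(np.float64(439.41613303145397), np.float64(-150.6741553540876), np.float64(33.25372218070186))
```

Run:
```python
from workcell import *
from h import *
s=state(); f=grab_frame("wrist"); print(s["ee_pos"],s["ee_rot"]); o,M=pose(f,s); print(o,M.round(4))
for z in (5,80,130): print(np.round(cast(f,[(320,153),(320,285),(320,330)],z,s),1).tolist())
```

```text
[ 437.01487079 -213.64795907  104.78307898] [-179.73448313   -0.18678339   89.93384151]
[ 436.59960102 -132.46654467  274.7520864 ] [[ 1.000e+00  9.000e-04 -4.500e-03]
 [-4.000e-04 -9.595e-01 -2.817e-01]
 [-4.500e-03  2.817e-01 -9.595e-01]]
[[435.0, -144.9, 5.0], [434.9, -250.0, 5.0], [434.9, -291.5, 5.0]]
[[435.5, -141.4, 80.0], [435.4, -217.3, 80.0], [435.4, -247.3, 80.0]]
[[435.8, -139.1, 130.0], [435.7, -195.5, 130.0], [435.7, -217.8, 130.0]]
```

Run:
```python
from workcell import *
from h import *
for i in range(5):
    s=state(); print(s["time_s"],s["ee_pos"].round(2),s["ee_rot"].round(2),s["qpos"].round(2)); grab_frame("wrist")
```

```text
3.45 [ 439.88 -215.71  105.41] [-1.7998e+02 -4.0000e-02  8.9920e+01] [-2.7480e+01  1.6530e+01  1.0966e+02  3.0000e-02  5.3850e+01 -2.7420e+01]
3.5 [ 441.56 -216.99  105.74] [1.7991e+02 4.0000e-02 8.9900e+01] [-2.7520e+01  1.6610e+01  1.0948e+02  1.0000e-02  5.3810e+01 -2.7420e+01]
3.55 [ 442.34 -217.66  105.82] [1.7987e+02 6.0000e-02 8.9880e+01] [-2.7540e+01  1.6660e+01  1.0938e+02  1.0000e-02  5.3810e+01 -2.7420e+01]
3.6 [ 442.55 -217.99  105.75] [1.7988e+02 6.0000e-02 8.9860e+01] [-27.56  16.7  109.34   0.    53.83 -27.42]
3.65 [ 442.51 -218.05  105.62] [1.7991e+02 5.0000e-02 8.9850e+01] [-27.57  16.72 109.33   0.    53.85 -27.42]
```

```bash
cat >> h.py <<'E'
def former(f,s,c,w,thr=70):
    m=(f["image"].max(2)<thr).astype(np.uint8); k=np.zeros_like(m); x,y=c; k[max(y-w,0):y+w,max(x-w,0):x+w]=1
    q,_=cv2.findContours(m*k,0,1);q=max(q,key=cv2.contourArea); return np.round(circ(cast(f,q.reshape(-1,2),5,s)),1)
E
python3 - <<'E'
from workcell import *
from h import *
s=state(); f=grab_frame("wrist"); im=f["image"]
print(s["ee_pos"],former(f,s,(320,153),58))
g=im.max(2); print(g[235:395:2,320]); print(g[320,255:385:2])
zt=s["ee_pos"][2]-26.5+54
print(np.round(cast(f,[(320,283),(320,376),(267,330),(375,330)],zt,s),1).tolist(),np.round(cast(f,[(320,246)],zt-54,s)[0],1))
E
```

```text
[ 442.33911552 -218.04111171  105.4754441 ] [ 439.6 -150.7   33.3]
[175 176 175 175 170 121  66  62  63  62  62  63  62  62  63  63  63  63
  63  62  62  62  64  94 143 108  34  27  27  26  26  27  33  29  29  38
  65  88 136 160 145 139 149 106  60  58  58  55  37  31  35  41  45  47
  49  52  53  55  54  52  54  53  49  49  48  56  58  57  57  55  58  75
 139 163 165 165 165 165 163 152]
[ 10   9  10  10   7  34  83  83  55  53  54  55  56  59  59  59  59  59
  59  60  60  60  59  60  61  64  76 111 131 129 135 132 137 146 130  72
  68 100  95  96  79  56  54  52  53  52  51  49  49  50  49  48  48  47
  45  45  44  54  88 144 120  36  11  10  11]
[[440.9, -197.9, 133.0], [440.8, -245.1, 133.0], [417.0, -220.7, 133.0], [465.6, -220.8, 133.0]] [ 440.9 -198.2   79. ]
```

Call:
step_arm --pt "0 0 0 25 -1.8 0 0" --pt "0 0 0 25 0 0 0" --pt "0 0 0 20 0 0 0" --pt "0 0 0 0 0 0 0" --pt "0 0 0 0 0 5 0" --pt "0 0 0 0 0 15 0" --pt "0 0 0 0 0 15 0" --pt "0 0 0 0 0 15 0"

```text
time_s: 4.75
ee_pos: [439.8, -148.3, 54.7]
ee_rot: [180.0, 0.0, 89.8]
force: [-0.5, -0.1, -1.3]
gripper_width: 51.9
gripper_force: 12.0
```

Call:
step_arm --pt "0 0 0 0 0 6 0" --pt "0 0 0 0 0 6 0" --pt "0 0 0 0 0 4 0" --pt "0 0 0 0 0 4 0" --pt "0 0 0 0 0 0.5 0" --pt "0 0 0 0 0 0 0" --pt "0 0 0 0 0 0 0" --pt "0 0 0 0 0 0 0"

```text
time_s: 5.75
ee_pos: [439.7, -147.3, 35.1]
ee_rot: [180.0, 0.0, 89.9]
force: [0.4, 0.3, -1.3]
gripper_width: 52.0
gripper_force: 12.0
```

Run:
```python
from workcell import *
from h import *
s=state(); f=grab_frame("side"); cv2.imwrite("pics/s2.png",cv2.resize(f["image"][200:350,220:420],None,fx=3.5,fy=3.5)); print(s["ee_pos"],s["force"])
```

```text
[ 439.69709422 -147.25157524   35.08523121] [ 0.40555747  0.27286696 -1.27812832]
```

View pics/s2.png

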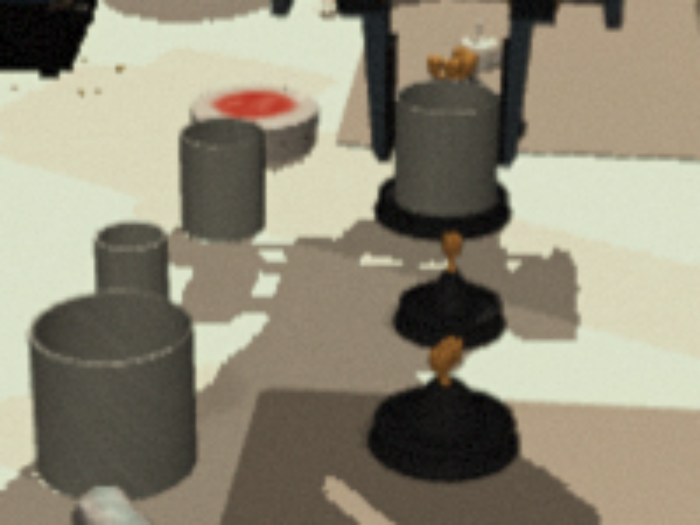

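Ring c stands inside the lip of former c. I'll release it and move on to ring b.

Call:
step_arm --pt "0 0 0 0 0 0 1" --pt "0 0 0 0 0 0 1" --pt "0 0 0 0 0 -15 1" --pt "0 0 0 0 0 -50 1" --pt "0 0 0 5 25 -50 1" --pt "0 0 0 10 42 0 1" --pt "0 0 0 7 42 0 1" --pt "0 0 0 0 0 0 1"

```text
time_s: 6.8
ee_pos: [551.1, -125.1, 149.8]
ee_rot: [179.9, 0.0, 90.0]
force: [-0.8, -0.1, -0.6]
gripper_width: 91.1
gripper_force: 0.0
```

Run:
```python
from workcell import *
from h import *
for i in range(6): grab_frame("wrist")
s=state(); f=grab_frame("wrist"); print(s["ee_pos"]); im=f["image"]
cv2.imwrite("pics/w3.png",im)
g=im.max(2)
x0=int(K(f)[0,2]); 
for r in (225,235,245,255,265): print(r,g[r,250:390:2])
for c in (315,325): print(c,g[180:300:2,c])
```

```text
[ 547.61773229 -125.66472912  150.00283102]
225 [146 147 147 146 147 147 147 147 147 147 147 147 147 147 147 147 147 146
 146 147 147 147 147 131  76 109 111 112 111 113 112 113 112 112 113 113
 112 113 112 111 112 112 112 111 111 113  92 122 146 147 147 147 147 147
 147 146 146 147 147 147 147 147 147 147 147 146 147 148 147 146]
235 [146 147 146 147 147 146 146 147 146 146 146 146 146 147 148 147 147 147
 146 147 146 147 136 110  52  42  53 100 114 111 112 112 112 113 112 112
 111 111 112 112 113 112 112 105  60  35  40  92 118 146 147 147 147 146
 146 147 147 147 146 147 146 147 147 147 147 147 147 147 147 146]
245 [147 147 147 146 146 147 146 147 147 146 146 147 147 147 147 146 146 147
 147 147 146 147 141 121  76  43  45  45  46  47  46  45  48  48  52  57
  60  49  44  38  41  39  38  36  36  36  43 104 132 147 147 146 147 147
 147 147 147 147 147 146 147 147 147 147 147 147 147 147 147 147]
255 [147 147 147 147 146 147 147 147 146 147 147 147 146 147 147 147 147 147
 146 147 147 147 148 146 146 139 115  76  50  48  45  44  47  43  42  42
  42  41  41  40  38  37  40  64 101 12
[... 186 characters left out ...]
147 147 147 147 147 147 147 146 146 147 146 146 146 145 143 143
 142 144 147 146 146 147 147 146 147 147 147 147 146 147 147 147 147 147
 146 146 147 146 147 146 147 147 146 147 147 147 146 146 146 147]
315 [125 125 125 125 124 125 125 124 124 125 125 118  70  47  46  43  45  73
 108 110 112 112 113 111 113 112 112 113 113 112 112 105  63  45  44  45
  45  45  45  44  60 114 142 147 147 146 147 147 147 146 147 147 146 147
 146 146 142 126 112 111]
325 [124 124 124 124 123 123 124 123 124 124 124 109  62  48  46  46  50  85
 115 110 112 112 113 112 112 111 111 111 111 112 115 117  70  43  41  41
  41  42  41  42  56 111 140 147 146 147 147 146 147 146 147 147 147 147
 147 142 118 112 112 111]
```

View pics/w3.png

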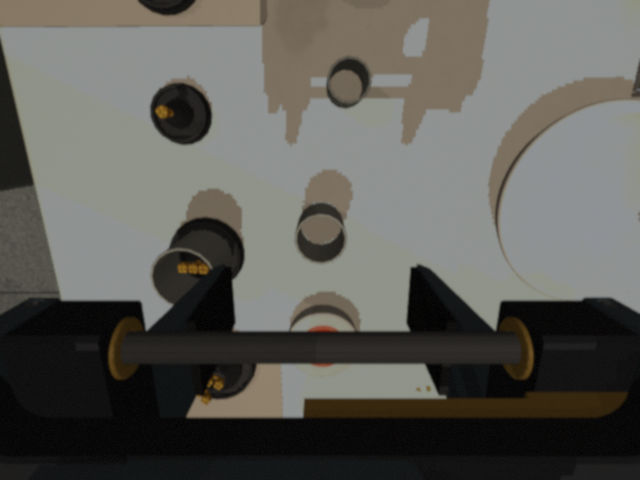

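Ring b is seen at (321,233): its near upper rim is at row 214, its far rim at row 261 and its near bottom edge at row 203. Ring a is at (348,82), former a at (181,113), and ring c is seated at (205,250).

Run:
```python
from workcell import *
from h import *
s=state(); f=grab_frame("wrist"); print(s["ee_pos"])
print(cast(f,[(321,214),(321,262),(297,238),(345,238)],50,s).round(1).tolist(),cast(f,[(321,203.5),(321,244)],0,s).round(1).tolist())
print(former(f,s,(181,113),36),cast(f,[(348,75)],46,s).round(1),cast(f,[(348,82)],23,s).round(1))
```

```text
[ 547.80653961 -125.6807947   150.09057462]
[[547.0, -103.1, 50.0], [547.0, -142.5, 50.0], [528.1, -122.4, 50.0], [565.9, -122.5, 50.0]] [[547.1, -104.3, 0.0], [547.0, -142.8, 0.0]]
[430.3 -27.4  24.2] [[566.2  -4.1  46. ]] [[567.9  -5.6  23. ]]
```

Call:
step_arm --pt "0 0 0 1.4 -0.8 42 1" --pt "0 0 0 0 0 42 1" --pt "0 0 0 0 0 41 1" --pt "0 0 0 0 0 0 1" --pt "0 0 0 0 0 0 0" --pt "0 0 0 0 0 0 0" --pt "0 0 0 0 0 0 0" --pt "0 0 0 0 0 0 0"

```text
time_s: 8.2
ee_pos: [548.2, -124.2, 25.7]
ee_rot: [179.9, 0.0, 89.9]
force: [0.2, 0.1, -0.6]
gripper_width: 54.2
gripper_force: 0.0
```

Call:
step_arm --pt "0 0 0 0 0 0 0" --pt "0 0 0 0 0 0 0" --pt "0 0 0 0 0 -35 0" --pt "0 0 0 0 0 -45 0" --pt "0 0 0 34 -30 0 0" --pt "0 0 0 34 -30 0 0" --pt "0 0 0 34 -30 0 0" --pt "0 0 0 34 -29 0 0"

```text
time_s: 9.2
ee_pos: [427.9, 13.1, 104.8]
ee_rot: [-180.0, -0.0, 89.8]
force: [0.8, 0.0, -0.5]
gripper_width: 41.6
gripper_force: 12.0
```

```bash
cat > look.py <<'E'
from workcell import *
from h import *
import sys
def look(name):
    for i in range(6): grab_frame("wrist")
    s=state(); f=grab_frame("wrist"); cv2.imwrite(f"pics/{name}.png",f["image"]); print(s["ee_pos"].round(1),s["gripper_width"]); return s,f
def prof(f,c,r0,r1): print(c,r0,f["image"].max(2)[r0:r1:2,c])
E
python3 - <<'E'
from look import *
s,f=look("w4"); prof(f,320,230,390); print(f["image"].max(2)[320,255:385:2])
E
```

```text
[430.2  11.8 105.1] 42.02397001287026
320 230 [183 184 183 183 183 184 183 157  82  66  67  67  67  68  67  66  66  67
  67  67  68  68  67  70 119 163  94  27  25  24  27  25  31  79 114  96
  95 133 140  80  61  61  61  61  59  60  61  59  60  60  50  35  39  47
  54  55  58  61  64  66  66  63  64  64  62  58  68 121 145 144 144 144
 144 125  54  21  21  20  18  27]
[ 17  14  15  13  13  11  14   9  12  13  49  95  78  60  60  61  62  63
  62  63  65  64  66  64  63  65  63  64  64  63  62  61  59  62  62  60
  59  56  59  56  56  56  55  53  53  52  53  52  51  50  49  49  50  79
 150 120  26  13   9  10  12  12  14  17  15]
```

View pics/w4.png

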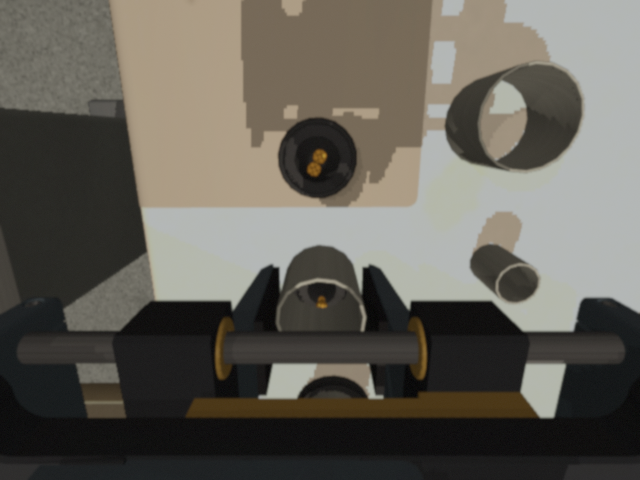

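Ring b is held (42 mm). Its rim rows are about 277 and 363, and former b is at (318,158).

Run:
```python
from look import *
s=state(); f=grab_frame("wrist"); print(s["ee_pos"].round(1))
zt=s["ee_pos"][2]-25.5+50
print(cast(f,[(320,277),(320,363.5),(275,320),(366,320)],zt,s).round(1).tolist(),cast(f,[(320,245.5)],zt-50,s).round(1))
print(former(f,s,(318,158),48))
```

```text
[430.2  11.6 105. ]
[[428.8, 33.3, 129.5], [428.7, -10.8, 129.5], [408.3, 12.3, 129.5], [449.7, 12.2, 129.5]] [[428.8  32.1  79.5]]
[427.1  76.3  28.5]
```

Call:
step_arm --pt "0 0 0 24 -1.8 0 0" --pt "0 0 0 24 0 0 0" --pt "0 0 0 16.2 0 0 0" --pt "0 0 0 0 0 0 0" --pt "0 0 0 0 0 5 0" --pt "0 0 0 0 0 15 0" --pt "0 0 0 0 0 15 0" --pt "0 0 0 0 0 15 0"

```text
time_s: 10.6
ee_pos: [427.5, 75.6, 54.2]
ee_rot: [-180.0, 0.0, 89.8]
force: [0.3, 0.5, -1.1]
gripper_width: 41.6
gripper_force: 12.0
```

Call:
step_arm --pt "0 0 0 0 0 6 0" --pt "0 0 0 0 0 6 0" --pt "0 0 0 0 0 4 0" --pt "0 0 0 0 0 4 0" --pt "0 0 0 0 0 0.5 0" --pt "0 0 0 0 0 0 0" --pt "0 0 0 0 0 0 0" --pt "0 0 0 0 0 0 0"

```text
time_s: 11.6
ee_pos: [427.6, 76.4, 34.6]
ee_rot: [180.0, 0.0, 89.9]
force: [0.0, -0.2, -2.2]
gripper_width: 41.8
gripper_force: 12.0
```

Call:
step_arm --pt "0 0 0 0 0 0 1" --pt "0 0 0 0 0 0 1" --pt "0 0 0 0 0 -15 1" --pt "0 0 0 0 0 -50 1" --pt "0 0 0 6 25 -50 1" --pt "0 0 0 10 50 0 1" --pt "0 0 0 8 50 0 1" --pt "0 0 0 0 0 0 1"

```text
time_s: 12.6
ee_pos: [555.6, 100.6, 149.0]
ee_rot: [179.9, -0.0, 89.9]
force: [-1.0, 0.5, -0.1]
gripper_width: 91.3
gripper_force: 0.0
```

Run:
```python
from look import *
s,f=look("w5"); prof(f,320,160,310); print(f["image"].max(2)[240,240:400:2]);print(f["image"].max(2)[230,240:400:2])
```

```text
[551.4 100.  149.5] 91.25761828792464
320 160 [123 123 123 124 124 123 123 123 124 123 124 122 123 123 122 116  70  45
  45  47  46  63 114 135 145 146 145 145 134 117 111 111 112 112 111 112
 110 111 110 109 109 110 110 110 109 109 110  90  46  45  46  46  48  46
  46  46  45  46  61 114 140 145 145 146 146 145 145 145 145 146 145 146
 145 145 146]
[140 142 140 141 141 142 141 142 142 142 142 142 142 142 142 141 135 144
 146 146 144 120  97  42  41  41  41  59  96 109 109 110 110 109 110 110
 110 109 110 110 109 109 109 114 121 123 123 122 123 124 124 123 124 124
 102  47  40  39  40  52 113 130 145 145 145 145 146 145 146 145 146 145
 145 145 145 145 145 146 145 145]
[141 141 141 141 141 141 141 141 142 142 141 141 141 142 142 139 139 145
 146 146 145 140 123  95  42  64 121 111 111 111 111 111 112 111 110 110
 111 111 111 110 112 111 111 111 111 116 120 123 123 123 124 124 124 123
 122 122  88  41  50 105 126 145 145 145 145 145 145 145 146 146 146 145
 146 146 146 145 145 146 145 145]
```

View pics/w5.png

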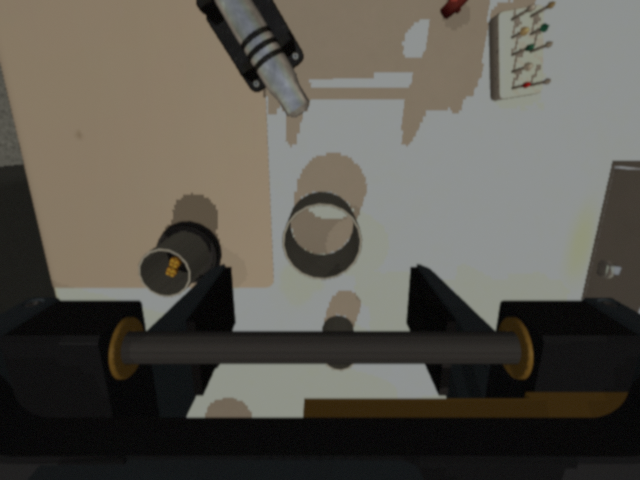

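Ring d is at (322,240), with columns 284–361, rim rows 203–278 and its near bottom edge at row 191.5. Ring b stands seated at (180,260).

Run:
```python
from look import *
s=state(); f=grab_frame("wrist"); print(s["ee_pos"].round(1))
print(cast(f,[(321,203),(321,278),(284,240),(361,240)],58,s).round(1).tolist(),cast(f,[(321,191.5),(321,254)],0,s).round(1).tolist())
```

```text
[551.6 100.  149.7]
[[550.8, 132.7, 58.0], [550.8, 72.8, 58.0], [522.5, 104.1, 58.0], [581.4, 104.1, 58.0]] [[550.9, 132.3, 0.0], [550.9, 73.1, 0.0]]
```

Call:
step_arm --pt "0 0 0 2 0.3 42 1" --pt "0 0 0 0 0 42 1" --pt "0 0 0 0 0 40.5 1" --pt "0 0 0 0 0 0 1" --pt "0 0 0 0 0 0 0" --pt "0 0 0 0 0 0 0" --pt "0 0 0 0 0 0 0" --pt "0 0 0 0 0 0 0"

```text
time_s: 14.0
ee_pos: [553.3, 102.2, 26.2]
ee_rot: [179.9, -0.0, 89.9]
force: [-1.3, 0.1, 7.0]
gripper_width: 62.2
gripper_force: 12.0
```

Call:
step_arm --pt "0 0 0 0 0 0 0" --pt "0 0 0 0 0 -30 0" --pt "0 0 0 0 0 -50 0" --pt "0 0 0 -30 -10 0 0" --pt "0 0 0 -45 -15 0 0" --pt "0 0 0 -50 -15 0 0" --pt "0 0 0 -50 -15 0 0" --pt "0 0 0 -50 -15 0 0"

```text
time_s: 15.0
ee_pos: [481.7, -124.2, 105.1]
ee_rot: [180.0, 0.0, 89.9]
force: [-0.0, -0.6, -1.9]
gripper_width: 62.8
gripper_force: 12.0
```

Call:
step_arm --pt "0 0 0 -50 -15 0 0" --pt "0 0 0 -50 -15 0 0" --pt "0 0 0 -50 -12 0 0" --pt "0 0 0 -40 0 0 0" --pt "0 0 0 -21 0 0 0" --pt "0 0 0 0 0 0 0" --pt "0 0 0 0 0 0 0" --pt "0 0 0 0 0 0 0"

```text
time_s: 16.0
ee_pos: [440.0, -332.3, 104.9]
ee_rot: [-180.0, -0.0, 90.0]
force: [0.4, 1.0, -1.0]
gripper_width: 62.4
gripper_force: 12.0
```

Run:
```python
from look import *
s,f=look("w6"); prof(f,320,230,400); print(f["image"].max(2)[340,230:410:2])
```

```text
[ 440.  -333.3  105. ] 62.88531366278316
320 230 [ 81  62  61  61  63  63  64  62  62  63  62  65  63  63  61  60  60  81
 102 147 170 172 172 167 133 119 118 113  99  97 100 118 136 160 177 180
 181 181 180 180 180 172 164 170 172 168 129  64  59  60  50  32  35  41
  48  47  51  53  55  57  56  54  55  56  54  52  50  53  57  58  59  58
  58  58  59  58  59  90 150 167 172 172 172 168 131]
[48 48 47 48 47 48 46 47 46 48 46 48 47 46 47 46 47 45 47 46 47 47 47 47
 47 48 48 46 47 47 46 47 48 47 47 47 49 47 47 46 48 47 46 47 46 47 46 46
 48 47 48 46 47 47 46 46 45 46 47 47 49 47 46 48 46 48 47 48 46 48 48 47
 47 47 46 46 48 46 48 49 47 48 46 48 47 49 47 47 47 47]
```

View pics/w6.png

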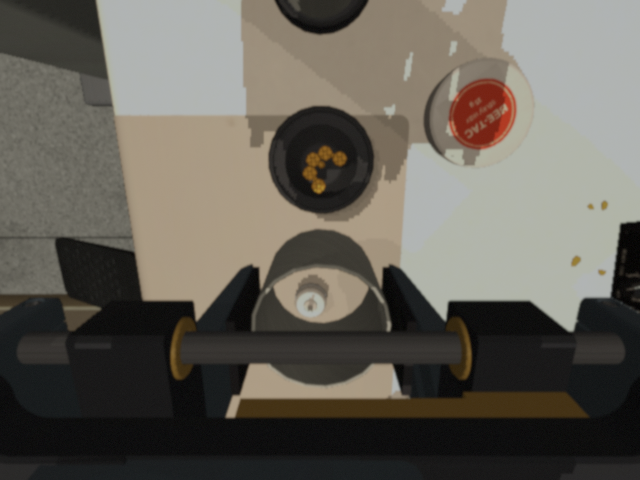

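Ring d is held (62 mm). Its rim runs from row 264 to row 384 and columns 251–391, and former d is at (321,160). The dropper, seen through the ring, is undisturbed.

Run:
```python
from look import *
s=state(); f=grab_frame("wrist"); print(s["ee_pos"].round(1))
zt=s["ee_pos"][2]-25.5+58
print(cast(f,[(320,264),(320,384.5),(251,320),(391,320)],zt,s).round(1).tolist(),cast(f,[(320,230)],zt-58,s).round(1))
m=(f["image"].max(2)<70); print(former(f,s,(321,160),66),former(f,s,(321,160),58,60))
```

```text
[ 440.  -333.4  105. ]
[[438.6, -302.7, 137.5], [438.5, -361.2, 137.5], [408.9, -328.3, 137.5], [469.1, -328.4, 137.5]] [[ 438.5 -303.7   79.5]]
[ 439.4 -271.    38.3] [ 439.4 -270.9   38. ]
```

Call:
step_arm --pt "0 0 0 23 0.5 0 0" --pt "0 0 0 23 0 0 0" --pt "0 0 0 16 0 0 0" --pt "0 0 0 0 0 0 0" --pt "0 0 0 0 0 5 0" --pt "0 0 0 0 0 15 0" --pt "0 0 0 0 0 15 0" --pt "0 0 0 0 0 15 0"

```text
time_s: 17.4
ee_pos: [440.0, -271.7, 53.3]
ee_rot: [-179.9, -0.0, 89.8]
force: [-0.4, -0.5, -1.8]
gripper_width: 62.9
gripper_force: 12.0
```

Call:
step_arm --pt "0 0 0 0 0 6 0" --pt "0 0 0 0 0 6 0" --pt "0 0 0 0 0 4 0" --pt "0 0 0 0 0 4 0" --pt "0 0 0 0 0 0.5 0" --pt "0 0 0 0 0 0 0" --pt "0 0 0 0 0 0 0" --pt "0 0 0 0 0 0 0"

```text
time_s: 18.4
ee_pos: [440.6, -271.7, 34.6]
ee_rot: [180.0, 0.0, 89.9]
force: [0.1, -0.0, -2.0]
gripper_width: 62.7
gripper_force: 12.0
```

Call:
step_arm --pt "0 0 0 0 0 0 1" --pt "0 0 0 0 0 0 1" --pt "0 0 0 0 0 -15 1" --pt "0 0 0 0 0 -50 1" --pt "0 0 0 0 0 -50 1" --pt "0 0 0 30 15 0 1" --pt "0 0 0 50 25 0 1" --pt "0 0 0 50 25 0 1"

```text
time_s: 19.4
ee_pos: [506.7, -140.8, 151.0]
ee_rot: [179.9, 0.0, 89.8]
force: [1.3, -0.6, -0.2]
gripper_width: 91.1
gripper_force: 0.0
```

Call:
step_arm --pt "0 0 0 50 25 0 1" --pt "0 0 0 50 25 0 1" --pt "0 0 0 36 12 0 1" --pt "0 0 0 0 0 0 1" --pt "0 0 0 0 0 0 1" --pt "0 0 0 0 0 0 1" --pt "0 0 0 0 0 0 1" --pt "0 0 0 0 0 0 1"

```text
time_s: 20.4
ee_pos: [568.0, -6.6, 149.5]
ee_rot: [180.0, 0.0, 89.8]
force: [0.2, 1.0, 0.1]
gripper_width: 90.9
gripper_force: 0.0
```

Run:
```python
from look import *
s,f=look("w7"); 
f2=grab_frame("side"); a=cv2.resize(f["image"][150:300,220:420],None,fx=2,fy=2); b=cv2.resize(f2["image"][190:340,220:420],None,fx=2,fy=2)
cv2.imwrite("pics/w7c.png",np.hstack([a,b]))
```

```text
[568.1  -6.  149.4] 91.36884318392347
```

View pics/w7c.png

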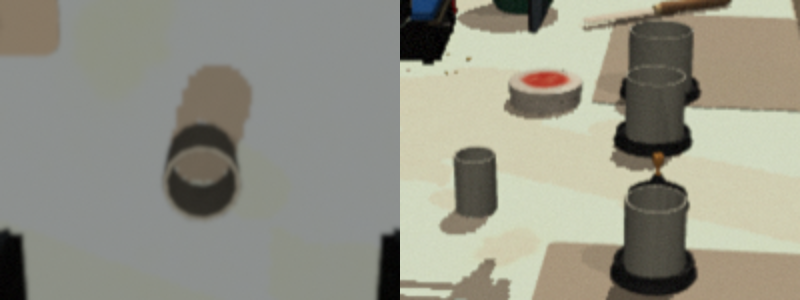

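Ring a's rim spans columns 302–340 and rows 223–258, with its near bottom edge at row 212. The side view shows rings b, c and d upright inside their lips.

Run:
```python
from look import *
s=state(); f=grab_frame("wrist"); print(s["ee_pos"].round(1)); prof(f,321,200,270)
print(cast(f,[(321,223.5),(321,258.5),(302.5,240),(340,240)],46,s).round(1).tolist(),cast(f,[(321,211.5),(321,242)],0,s).round(1).tolist())
```

```text
[568.1  -5.9 149.4]
321 200 [122 123 123 123 123 121  74  46  46  45  46  64 111 110 110 110 110 110
 109 109 114  97  47  43  44  46  46  45  48  90 129 141 144 144 144]
[[567.3, 8.3, 46.0], [567.3, -20.9, 46.0], [552.5, -5.3, 46.0], [582.5, -5.3, 46.0]] [[567.4, 8.2, 0.0], [567.4, -20.9, 0.0]]
```

Call:
step_arm --pt "0 0 0 -1.1 -0.6 42 1" --pt "0 0 0 0 0 42 1" --pt "0 0 0 0 0 35 1" --pt "0 0 0 0 0 10.4 1" --pt "0 0 0 0 0 0 1" --pt "0 0 0 0 0 0 0" --pt "0 0 0 0 0 0 0" --pt "0 0 0 0 0 0 0"

```text
time_s: 21.85
ee_pos: [568.0, -7.1, 20.9]
ee_rot: [179.9, 0.0, 89.9]
force: [-0.1, -0.6, 0.4]
gripper_width: 64.1
gripper_force: 0.0
```

Call:
step_arm --pt "0 0 0 0 0 0 0" --pt "0 0 0 0 0 0 0" --pt "0 0 0 0 0 0 0" --pt "0 0 0 0 0 0 0" --pt "0 0 0 0 0 -30 0" --pt "0 0 0 0 0 -50 0" --pt "0 0 0 -14 -27 0 0" --pt "0 0 0 -20 -30 0 0"

```text
time_s: 22.85
ee_pos: [510.2, -41.0, 100.5]
ee_rot: [179.9, 0.0, 89.9]
force: [0.1, -0.3, -1.5]
gripper_width: 32.2
gripper_force: 12.0
```

Call:
step_arm --pt "0 0 0 -20 -30 0 0" --pt "0 0 0 -20 -30 0 0" --pt "0 0 0 -10 -20 0 0" --pt "0 0 0 0 0 0 0" --pt "0 0 0 0 0 0 0" --pt "0 0 0 0 0 0 0" --pt "0 0 0 0 0 0 0" --pt "0 0 0 0 0 0 0"

```text
time_s: 23.85
ee_pos: [430.6, -90.5, 100.0]
ee_rot: [180.0, 0.0, 89.9]
force: [-0.1, -0.9, -1.7]
gripper_width: 32.2
gripper_force: 12.0
```

Run:
```python
from look import *
s,f=look("w8"); prof(f,320,230,360); print(f["image"].max(2)[310,260:380:2])
```

```text
[430.4 -90.7 100.1] 32.10812291706449
320 230 [161 161 160 160 160 160 160 161 160 159 151 149 138 105  57  48  49  46
  47  49  50  47  48  49  48  48  50  50  50  49  74 102  64  47  47  46
  46  48  49  52  49  49  48  49  50  49  49  50  48  49  41  25  28  34
  38  38  41  44  45  47  48  46  46  45  45]
[ 27  24  26  26  26  19  10  11  10  11   6   7  11  16  44  77  75  51
  49  50  52  54  53  54  53  53  53  51  52  50  49  49  49  47  48  47
  46  41  43  44  42  42  40  40  66 110  96  39   7   7  10   7  10   9
  10  12  24  25  26  26]
```

View pics/w8.png

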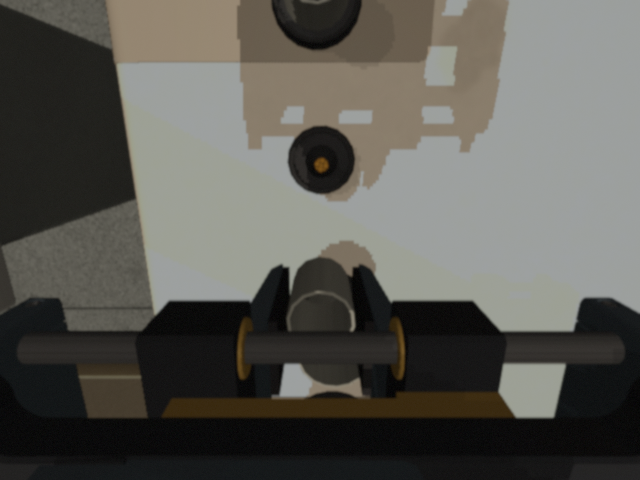

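Ring a is held, with its near rim at row 290, its near bottom edge at row 257 and columns 288–354. Former a is at (321,160).

Run:
```python
from look import *
s=state(); f=grab_frame("wrist"); print(s["ee_pos"].round(1))
zt=s["ee_pos"][2]-20.4+46
print(cast(f,[(321,289.5),(288,310),(354,310)],zt,s).round(1).tolist(),cast(f,[(321,256.8)],zt-46,s).round(1))
print(former(f,s,(321,160),40))
```

```text
[430.3 -90.7 100.1]
[[429.3, -74.5, 125.7], [414.6, -84.4, 125.7], [444.1, -84.5, 125.7]] [[429.4 -75.3  79.7]]
[429.7 -27.1  23.5]
```

Call:
step_arm --pt "0 0 0 23 0.4 0 0" --pt "0 0 0 23 0 0 0" --pt "0 0 0 16.8 0 0 0" --pt "0 0 0 0 0 0 0" --pt "0 0 0 0 0 5 0" --pt "0 0 0 0 0 15 0" --pt "0 0 0 0 0 15 0" --pt "0 0 0 0 0 15 0"

```text
time_s: 25.25
ee_pos: [430.8, -28.7, 49.3]
ee_rot: [-180.0, 0.0, 89.8]
force: [0.2, -0.5, -1.1]
gripper_width: 31.7
gripper_force: 12.0
```

Call:
step_arm --pt "0 0 0 0 0 6 0" --pt "0 0 0 0 0 6 0" --pt "0 0 0 0 0 4 0" --pt "0 0 0 0 0 4 0" --pt "0 0 0 0 0 0.5 0" --pt "0 0 0 0 0 0 0" --pt "0 0 0 0 0 0 0" --pt "0 0 0 0 0 0 0"

```text
time_s: 26.25
ee_pos: [431.0, -27.9, 29.7]
ee_rot: [180.0, 0.0, 89.9]
force: [0.6, -0.7, -0.8]
gripper_width: 32.0
gripper_force: 12.0
```

Call:
step_arm --pt "0 0 0 0 0 0 0.9" --pt "0 0 0 0 0 0 0.9" --pt "0 0 0 0 0 0 0.9" --pt "0 0 0 0 0 -15 0.9" --pt "0 0 0 0 0 -50 0.9" --pt "0 0 0 0 30 -50 0.9" --pt "0 0 0 0 60 -40 0.9" --pt "0 0 0 0 40 0 0.9"

```text
time_s: 27.25
ee_pos: [556.6, -28.3, 182.9]
ee_rot: [179.5, 0.0, 89.9]
force: [0.1, -1.2, 0.2]
gripper_width: 81.8
gripper_force: 0.0
```

Run:
```python
from look import *
s,f=look("w9")
a=grab_frame("side")["image"][190:340,290:390]; b=grab_frame("top")["image"][240:315,160:430]
a=cv2.resize(a,None,fx=3.7,fy=3.7,interpolation=2);b=cv2.resize(b,(800-a.shape[1],int(75*(800-a.shape[1])/270)),interpolation=2)
o=np.zeros((a.shape[0],800,3),np.uint8);o[:,:a.shape[1]]=a;o[:b.shape[0],a.shape[1]:]=b
c=cv2.resize(f["image"][:300],(430,int(300*430/640)));o[b.shape[0]:b.shape[0]+c.shape[0],a.shape[1]:a.shape[1]+430]=c
cv2.imwrite("pics/end.png",o)
```

```text
[551.5 -28.1 178.5] 82.29935367951933
```

View pics/end.png

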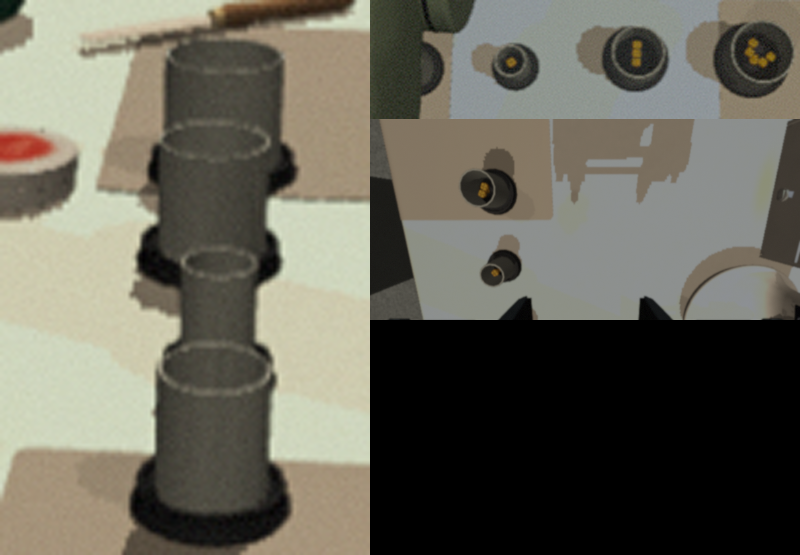

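The side, top and wrist views all show the four rings upright inside their lips. I'll check the rim heights numerically.

Run:
```python
from look import *
f=grab_frame("side"); g=f["image"]
top=grab_frame("top")
for n,c,r0,r1,h,y in (("b",348,282.7,296,58,74.5),("a",349,256.7,265.5,54,-28.4),("c",349,222.4,233.3,62,-152),("d",350.5,200.5,210.3,66,-272)):
    P=cast(f,[(c,r0),(c,r1)],h); print(n,P[:,:2].round(1).tolist(),"mid y",P[:,1].mean().round(1),"former",y)
```

```text
b [[425.7, 58.0], [423.7, 97.3]] mid y 77.7 former 74.5
a [[429.0, -41.5], [427.4, -8.5]] mid y -25.0 former -28.4
c [[435.6, -176.4], [433.0, -122.0]] mid y -149.2 former -152
d [[438.3, -294.0], [435.6, -232.6]] mid y -263.3 former -272
```

Run:
```python
from look import *
f=grab_frame("side"); g=f["image"].max(2)
for c in (346,350,354): print(c,g[192:250,c])
for h in (66,69): print(cast(f,[(350.5,r) for r in (199,200,201,202,209,210,211,212)],h)[:,1].round(1))
cv2.imwrite("pics/d.png",cv2.resize(g[190:270,310:400],None,fx=6,fy=6,interpolation=2))
```

```text
346 [188 139 165 184 165 122  82 111 125  77  72  74  72  75  71  77  90  97
  78  77  76  77  74  76  73  73  75  72  76  79  92  95  78  82  76  79
  77  78  80  78  83  87  75  75  75  73  71  75  72  75  78  76  73  76
  75  74  71  77]
350 [145 136 105  83  65  66  92 121 114  82  72  73  78  75  75  74  85  89
  79  75  79  82  78  80  77  78  76  78  77  74  90 106  79  80  82  84
  75  79  80  81  85  84  69  71  74  73  72  74  74  71  71  70  74  73
  68  72  73  75]
354 [101  71  55  53  45  64 122 163 137  82  75  75  76  78  74  79  93 103
  80  77  75  77  77  74  77  80  79  78  76  75  72  83  88  73  76  79
  79  73  74  86  93  73  66  67  67  72  66  62  62  63  68  68  66  70
  64  68  66  67]
[-304.  -297.3 -290.7 -284.1 -240.4 -234.4 -228.5 -222.6]
[-294.2 -287.6 -281.  -274.5 -231.2 -225.3 -219.4 -213.6]
```

View pics/d.png

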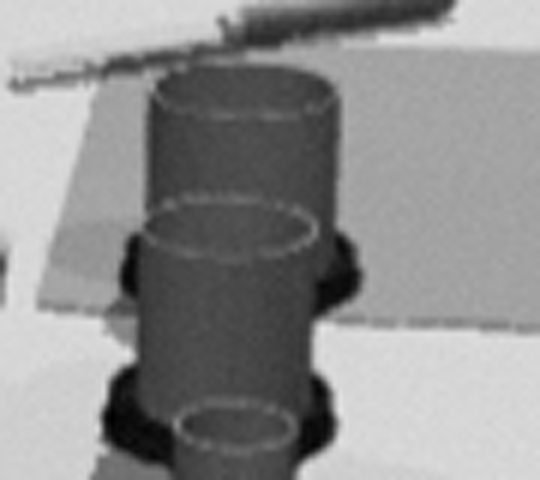

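Taking d's rim lines at rows 199 and 209, it lies at y = -304 and -240 at the seated height (expected -303 and -241), so it is fully down. Handing in.

```bash
python3 -c "
from workcell import *
print(job_done())"
```

```text
the job is handed in; nothing more can be done
None
```

I lowered all four casting rings onto their matching formers and handed the job in at about 28 s of the 90 s allowed; final images show each upright inside its lip, but the judge returned no verdict.

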